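Spoon from the bowl, then bring the red glass round to the front

TASK

Take the blue-handled spoon out of its stand, dip its tip into the small ceramic bowl, then lower it into the tea glass with the red holder and, pushing gently with the spoon alone (do not touch the turntable or glasses with the gripper), turn the turntable until that glass stands at the front, in line with the red pointer on the turntable's foot. Finish while still holding the spoon, with its tip inside that glass and pressed lightly against it so that the turntable is held still there; do not disturb the other things on the board.

Things in the scene. Friction and masses are not known exactly. Their poses are not given: they have to be found in the camera images.
- spoon_grip (a point): Middle of the spoon's square blue handle (12 x 12 mm, sides along this point's x and y, graspable 25 mm above and below this point). The spoon (165 mm long, about 60 g) stands upright in the stand, bowl down, point z up. The top of the steel collar (32 mm wide, 6 mm high) that carries it on the stand is 34 mm below this point; the tip is 140 mm straight below it.
- spoon_tip (a point): Lowest point of the spoon's bowl, 140 mm straight below spoon_grip. The spoon's bowl is a steel disc 20 mm across (upright, wide along the spoon's y, 6 mm thick along its x), on a thin rod 6.4 mm in diameter; from 86 to 100 mm above the tip there is a 22 mm thick blue sleeve.
- spoon: The whole spoon; its origin is the tip, z up along the handle.
- spoon_stand: Fixed pale wooden spoon stand, 90 x 90 mm foot, its top plate 115 mm above the board with a 24 mm round hole, through which the spoon hangs; origin at the middle of its underside. The spoon must be lifted straight up by at least 105 mm to clear it.
- bowl: Small loose blue ceramic bowl, 100 mm wide at the rim and 48 mm high, 300 g; origin at the middle of its underside.
- bowl_rim (a point): Centre of the bowl's mouth, level with its rim, 48 mm above the board.
- turntable_base: Fixed black foot of the turntable on the board; origin on the turning axis at board level. Its own -x direction is the front: a tongue with a red dot (the pointer) sticks out that way under the disc, 162 mm from the axis.
- carousel: The turning part: a wooden disc 284 mm across, its top 28 mm high, with four fixed tea glasses, centres 85 mm from the axis, 90 degrees apart. Origin on the vertical turning axis at board level; its +x points to the marked glass (red holder; the others are plain steel). It turns both ways without stops, with slight friction (about 0.6 N at the glass moves it), and stays where left.
- marked_glass (a point): Centre line of the marked (red-holder) glass, at the level of its rim, 120 mm above the board. The glass is open, about 54 mm wide inside at the rim and 46 mm at the bottom; its inner floor is 34 mm above the board. Its ear-shaped handle points away from the axis.
- front_place (a point): Where marked_glass must come: on the front side, above the line of the red pointer, 85 mm from the axis and 120 mm above the board. Fixed to the foot.
- kettle: Loose green enamel kettle, 164 mm wide, 205 mm high to its bail handle; a bystander. Origin at the middle of its underside.
- tray: Loose black plastic tray 240 x 150 x 22 mm with a white saucer in it; a bystander. Origin at the middle of its underside.
- tea_tin: Loose tea tin, 72 mm wide, 100 mm high; a bystander.
- spice_jar: Loose spice jar with a red cap, 60 mm wide, 90 mm high; a bystander.

How it is judged:
By the outcome, as a careful person would: the job done as asked, in the order asked, and still so for the second after the job is handed in, while the arm keeps its last pose, push and grip.
It also fails if it takes over 72 s, if anything falls off the work surface, if the arm or the gripper's body presses on something with over 40 N, if the wrist force passes 120 N, or if a joint passes its speed limit or range.

ROBOT

A 6-joint arm with a two-finger parallel gripper is mounted at the origin on the work surface. World frame = base frame: x ahead of the robot, y to its left, z up, the work surface at z = 0. Lengths are in mm, angles in degrees, forces in N, time in s.
With the tool pointing down it reaches from about 350 to 775 mm from the base axis. Payload 7.3 kg.
Tool frame: the origin (TCP) lies between the finger pads; the fingertips stand manip.tip_reach ahead of it and the grasp point (between the pads) lies 6 mm ahead of it (manip.tip_reach is the distance from the TCP to the fingertips, in mm); z points along the fingers, y is the line along which they close (so a half turn about z gives the same grasp; the last joint's range is limited). The gripper opens to 92 mm and grips with 3 to 60 N. Pads are 19 mm wide; open, the fingers measure 130 mm over their backs; the gripper's body (75 mm by 190 mm) begins 47 mm behind the grasp point.
Start: joints at [-74.542, 19.595, 87.324, -0, 73.075, -8.365], TCP at [212.082, -480.275, 251.741] pointing down, gripper open.
Joint ranges: [-145.02, 145.02], [-44.19, 115.74], [2.07, 154.8], [-57.11, 237.11], [16.16, 152.29], [-177.93, 177.93]. Speed limits (degrees/s): [147.25, 147.25, 180, 180, 180, 180].

INTERFACE

Orientations are given as a 3x3 rotation matrix whose columns are the frame's x, y, z axes.
In Python, from workcell import sensors, eyes, workorder, manip gives the robot as it stands.
- The arm moves only by the tool move_arm, never from a script. Its argument "steps" is a list of rows, each a list of 4 numbers: the shift along the tool's x, y, z in mm, then the turn about the tool's z in degrees. A call has exactly 5 rows; each row shifts and turns the commanded pose from where the row before left it, along the tool's axes as they then stand; what a row does not reach is not made up. A row lasts 1/12 s, in which the tool goes at most 41.7 mm and 7.16 degrees, less where a joint would pass 70% of its speed; a pose out of reach is approached as far as the arm can. A call is refused whole if a number of a shift passes 41.7 or a number of a turn 7.16, either way. A call with a gripper value outside its range is refused whole. "gripper" is the opening, from 0 (shut) to 1 (fully open), set as the call begins (left out, the last holds). The fingers move at their own pace and stop on an object; the grip force is fixed at half the most. Time passes only in rows, so rows that do not move let the fingers close, or fill a call up. It gives the time, the measured TCP pose, the force and the opening at its end, in the units of the state.
- sensors.sense(): the state, without advancing time (a new reading comes with each control period).
- eyes.capture(name): name is "side" or "top" or "wrist"; returns the picture (480x640x3 uint8, red, green, blue); there is no depth.
- eyes.get_calibration(name): a dict with "vfov" (degrees; the focal length in pixels is half the picture's height over the tangent of half this angle, whatever the lens; pixels are square), "cx", "cy" (the principal point, pixels), "R" (3x3) and "t" (3): a world point X has camera coordinates R X + t. Camera axes: x right, y down, z forward; pixel columns grow to the right and rows downward; lengths in mm; the calibration is good to about 2 mm. A picture is of the moment at which its call begins: read the wrist's pose just before it. get_calibration takes no time and is no camera call; for the wrist camera it gives the pose at the moment of the call.
- workorder.close_job(): hands the job in, once; it reports no verdict.
The state is a dict: "t": time; "q": joint angles; "joint_vel": joint speeds; "joint_torque": joint torques, N m; "eef_pos": TCP position; "tcp_rot": TCP orientation; "contact_force": force on the tool from outside, world axes, zero at the start; "wrist_torque": the same for the moment, N m; "finger_gap": finger opening in mm.
Only numpy, scipy, OpenCV 4.12 (cv2) and the standard library are available. Lean on these libraries where they do the work, as an engineer would, in place of code of your own. Each camera call takes 0.05 s, during which the arm holds its last target. There are 200 camera calls.

## Working session

There is one attempt and no reset: what is moved stays moved. The work goes in short steps, Python scripts to look and compute and a tool call to move; the robot and the scene stay as the last step left them, time stands still between calls to the robot, and variables do not carry over. Pictures are saved under pics/ and viewed, on a budget of 10 in all, crops included, one or two more only if the job needs it, and the job is handed in when it is done.

Besides the shell and the picture viewer there is one more tool, called after "Request:" as a command line: name --pt "numbers of a row" for each row, then --argument value for the rest. move_arm: Moves the arm, as the interface text tells. Its arguments: {"type":"object","properties":{"steps":{"type":"array","items":{"type":"array","items":{"type":"number"}}},"gripper":{"type":"number"}},"required":["steps"]}

```bash
ls; mkdir -p pics
cat > h.py <<'E'
import numpy as np, cv2
from workcell import sensors, eyes, workorder, manip
def save(n,im): cv2.imwrite(f'pics/{n}.png',im[:,:,::-1])
def f(c): return 240/np.tan(np.radians(c['vfov'])/2)
def ray(c,u,v):
    R=np.array(c['R']);t=np.array(c['t'])
    d=R.T@np.array([(u-c['cx'])/f(c),(v-c['cy'])/f(c),1]); return -R.T@t,d/np.linalg.norm(d)
def onz(c,u,v,z):
    o,d=ray(c,u,v); return o+d*(z-o[2])/d[2]
def proj(c,X):
    p=np.array(c['R'])@np.array(X,float)+np.array(c['t']); return p[:2]/p[2]*f(c)+[c['cx'],c['cy']]
def tri(rays):
    A=0;b=0
    for o,d in rays:
        P=np.eye(3)-np.outer(d,d);A=A+P;b=b+P@o
    x=np.linalg.solve(A,b); return x,[np.linalg.norm((np.eye(3)-np.outer(d,d))@(x-o)) for o,d in rays]
E
python3 - <<'E'
from h import *
np.set_printoptions(precision=3,suppress=True)
for n in ['top','side','wrist']:
    c=eyes.get_calibration(n);print(n,{k:np.array(v) for k,v in c.items()})
    im=eyes.capture(n);save(n+'0',im);np.save(n+'0.npy',im)
print(manip.tip_reach,sensors.sense()['tcp_rot'],sensors.sense()['t'])
a=[cv2.imread(f'pics/{n}0.png') for n in ['top','side']]
E
```

```text
pics
top {'vfov': array(52.894), 'cx': array(326.462), 'cy': array(230.115), 'R': array([[ 0.009, -1.   , -0.004],
       [-0.992, -0.008, -0.122],
       [ 0.122,  0.005, -0.992]]), 't': array([  -0.459,  610.157, 1172.112])}
side {'vfov': array(52.185), 'cx': array(318.543), 'cy': array(245.863), 'R': array([[ 0.868, -0.497, -0.017],
       [-0.255, -0.416, -0.873],
       [ 0.427,  0.762, -0.488]]), 't': array([-533.215,  268.868,  909.826])}
wrist {'vfov': array(71.273), 'cx': array(324.758), 'cy': array(237.705), 'R': array([[ 0.404, -0.915, -0.001],
       [-0.871, -0.386,  0.303],
       [-0.278, -0.121, -0.953]]), 't': array([-525.453,  -38.808,  391.096])}
25.0 [[ 0.915  0.404 -0.   ]
 [ 0.404 -0.915  0.001]
 [ 0.    -0.001 -1.   ]] 0.15
```

View pics/top0.png

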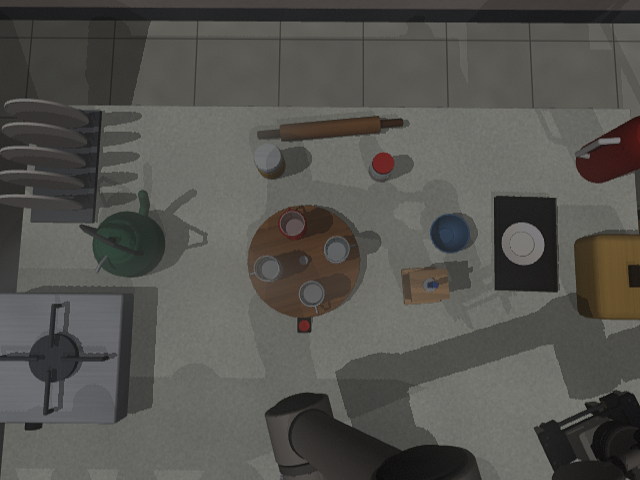

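View pics/side0.png

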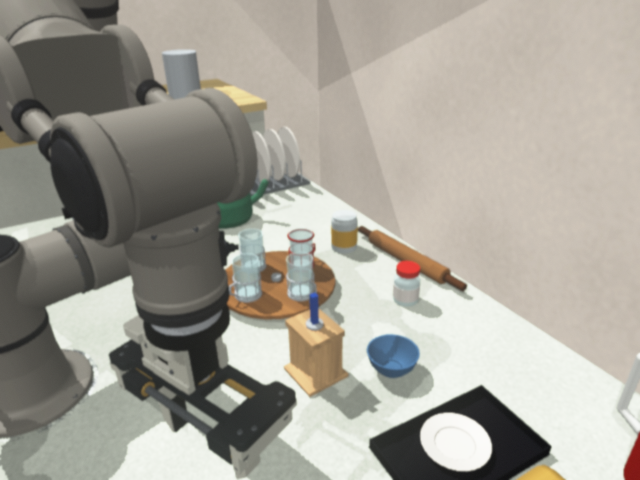

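Top: turntable centre near (304,261), red pointer (304,325), marked glass rim (293,223), bowl (450,233), spoon/stand (432,285). Side: blue handle near (314,310), red rim (301,235), bowl (393,355).

Run:
```python
from h import *
np.set_printoptions(precision=1,suppress=True)
ct,cs=eyes.get_calibration('top'),eyes.get_calibration('side')
T,S=np.load('top0.npy'),np.load('side0.npy')
def mask(im,h0,h1,s,v,box):
    h=cv2.cvtColor(im,cv2.COLOR_RGB2HSV).astype(int);m=(h[...,1]>s)&(h[...,2]>v)
    hh=h[...,0]; m&=((hh>=h0)&(hh<=h1)) if h0<=h1 else ((hh>=h0)|(hh<=h1))
    o=np.zeros(m.shape,np.uint8);x0,x1,y0,y1=box;o[y0:y1,x0:x1]=m[y0:y1,x0:x1];
    return o
def st(m,n):
    ys,xs=np.nonzero(m);print(n,len(xs),'c',xs.mean(),ys.mean(),'bb',xs.min(),xs.max(),ys.min(),ys.max());return xs,ys
a=st(mask(T,105,125,120,40,(415,450,270,300)),'T handle')
b=st(mask(S,105,125,120,40,(300,330,280,335)),'S handle')
print(a[0],a[1])
for y in range(288,332,3):
    r=b[0][b[1]==y]; print(y,r.min() if len(r) else None,r.max() if len(r) else None,end=' | ')
print()
st(mask(T,170,8,120,60,(295,315,316,335)),'T dot')
g=st(mask(T,170,8,110,40,(270,316,203,245)),'T redholder')
g2=st(mask(S,170,8,90,60,(280,320,222,262)),'S redholder')
# bowl
for n,im,c,box in(('T',T,ct,(420,480,205,260)),('S',S,cs,(360,425,325,385))):
    m=mask(im,98,118,90,30,box);xs,ys=st(m,n+' bowl')
    k=cv2.convexHull(np.stack([xs,ys],1).astype(np.int32));print(cv2.fitEllipse(k), onz(c,*cv2.fitEllipse(k)[0],48))
# disc
m=mask(T,3,20,70,40,(240,370,195,325));xs,ys=st(m,'disc')
k=cv2.convexHull(np.stack([xs,ys],1).astype(np.int32));P=np.array([onz(ct,*p[0],28)[:2] for p in k])
c,r=cv2.minEnclosingCircle(P.astype(np.float32));print('disc',c,r)
# stand
# handle via plane
for z in(150,180):print(z,onz(ct,a[0].mean(),a[1].mean(),z))
big=np.hstack([cv2.resize(T[200:250,265:315],(390,390),interpolation=0),cv2.resize(T[258:310,398:450],(390,390),interpolation=0)])
save('crop1',big)
```

```text
T handle 18 c 435.0 284.5 bb 433 437 283 286
S handle 166 c 313.68674698795184 306.72289156626505 bb 310 317 293 322
[433 434 435 436 437 433 434 436 437 433 434 436 437 433 434 435 436 437] [283 283 283 283 283 284 284 284 284 285 285 285 285 286 286 286 286 286]
288 None None | 291 None None | 294 311 316 | 297 310 316 | 300 311 316 | 303 311 316 | 306 311 316 | 309 312 316 | 312 312 316 | 315 312 316 | 318 312 316 | 321 312 316 | 324 None None | 327 None None | 330 None None | 
T dot 102 c 303.7843137254902 325.2156862745098 bb 299 309 320 331
T redholder 191 c 293.91623036649213 228.5026178010471 bb 278 306 207 240
S redholder 36 c 299.05555555555554 244.30555555555554 bb 288 314 236 253
T bowl 670 c 452.52985074626866 231.76716417910447 bb 430 469 214 252
((449.5087890625, 233.05575561523438), (37.83121871948242, 39.334083557128906), 116.23027038574219) [ 604.  -300.6   48. ]
S bowl 1572 c 392.8600508905852 354.29898218829516 bb 368 418 335 375
((392.748779296875, 354.385009765625), (39.76606369018555, 50.57627868652344), 97.9084243774414) [ 598.9 -305.9   48. ]
disc 7075 c 304.577667844523 261.42501766784454 bb 248 359 205 323
disc (527.2451782226562, 62.207550048828125) 148.21926879882812
150 [ 475.6 -239.9  150. ]
180 [ 475.2 -233.3  180. ]
```

View pics/crop1.png

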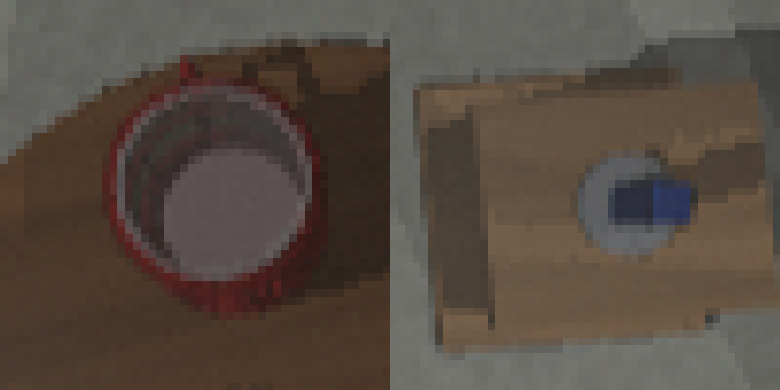

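Run:
```python
from h import *
np.set_printoptions(precision=1,suppress=True)
ct,cs=eyes.get_calibration('top'),eyes.get_calibration('side')
print('handle top',tri([ray(ct,435.6,284.9),ray(cs,313.5,293.5)]))
print('collar top',onz(ct,430,284.9,121))
print('bowl',tri([ray(ct,449.5,233),ray(cs,392.7,352)]))
for p in[(292,222.8),(337,249),(267,268),(312,293),(302,258.3)]:print('glass',p,onz(ct,*p,120))
print('glass tri',tri([ray(ct,292,222.8),ray(cs,301,235.5)]))
print('dot z5/12',onz(ct,303.8,325.2,5),onz(ct,303.8,325.2,12))
s=sensors.sense();c=eyes.get_calibration('wrist');Rt=np.array(s['tcp_rot'])
print('cam in tool',Rt.T@(-np.array(c['R']).T@np.array(c['t'])-s['eef_pos']),'cam axes in tool\n',Rt.T@np.array(c['R']).T)
print(s['eef_pos'],s['q'],Rt)
h=np.array([475,-236,320]);print('shift',Rt.T@(h-s['eef_pos']))
```

```text
handle top (array([ 474.4, -233.3,  186.4]), [np.float64(0.15894607128896907), np.float64(0.15894607128906932)])
collar top [ 474.9 -234.8  121. ]
bowl (array([ 603.7, -300.4,   47.5]), [np.float64(0.5523212460134989), np.float64(0.552321246013746)])
glass (292, 222.8) [616.5  85.1 120. ]
glass (337, 249) [556.  -20.5 120. ]
glass (267, 268) [510.5 141.1 120. ]
glass (312, 293) [454.1  36.3 120. ]
glass (302, 258.3) [533.7  60.5 120. ]
glass tri (array([617.1,  85.5, 115.4]), [np.float64(0.06588980617506365), np.float64(0.06588980617546264)])
dot z5/12 [372.8  59.8   5. ] [373.3  59.4  12. ]
cam in tool [  81.8    1.1 -132.6] cam axes in tool
 [[ 0.  -1.  -0.3]
 [ 1.   0.   0. ]
 [ 0.  -0.3  1. ]]
[ 212.  -480.   251.2] [-74.5  19.6  87.4   0.   73.1  -8.4] [[ 0.9  0.4 -0. ]
 [ 0.4 -0.9  0. ]
 [ 0.  -0.  -1. ]]
shift [ 339.1 -117.1  -68.6]
```

Request:
move_arm --pt "34 -12 -8 0" --pt "34 -12 -8 0" --pt "34 -12 -8 0" --pt "34 -12 -8 0" --pt "34 -12 -8 0" --gripper 1

```text
t: 0.57
eef_pos: [344.2, -355.3, 291.9]
tcp_rot: [[0.915, 0.403, -0.0], [0.403, -0.915, 0.0], [-0.0, -0.0, -1.0]]
contact_force: [0.0, -0.4, 0.3]
finger_gap: 91.8
```

Request:
move_arm --pt "34 -12 -6 0" --pt "34 -12 -6 0" --pt "34 -12 -6 0" --pt "34 -11 -5 0" --pt "33 -11 -5 0"

```text
t: 0.98
eef_pos: [475.6, -233.8, 319.9]
tcp_rot: [[0.915, 0.404, -0.0], [0.404, -0.915, -0.0], [-0.0, 0.0, -1.0]]
contact_force: [1.6, -0.8, 0.7]
finger_gap: 91.5
```

Request:
move_arm --pt "0 0 0 6" --pt "0 0 0 6" --pt "0 0 0 6" --pt "0 0 0 0" --pt "0 0 0 0"

```text
t: 1.4
eef_pos: [474.5, -235.3, 319.5]
tcp_rot: [[0.995, 0.105, -0.0], [0.105, -0.995, 0.0], [-0.0, -0.0, -1.0]]
contact_force: [0.7, 0.2, 0.0]
finger_gap: 92.1
```

Run:
```python
from h import *
np.set_printoptions(precision=3,suppress=True)
s=sensors.sense();c=eyes.get_calibration('wrist');im=eyes.capture('wrist');np.save('w1.npy',im);save('w1',im)
np.save('w1c.npy',c,allow_pickle=True);print(s['eef_pos'],s['tcp_rot'],proj(c,[475,-234,183]))
```

```text
[ 474.469 -235.306  319.469] [[ 0.995  0.105 -0.   ]
 [ 0.105 -0.995  0.   ]
 [-0.    -0.    -1.   ]] [321.804 232.897]
```

View pics/w1.png

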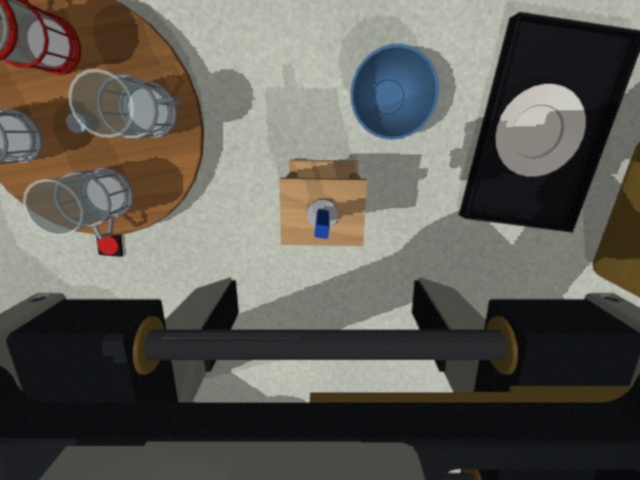

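The wrist view shows the handle's top face at about (322,232), where I predicted it. The stand is nearly square to the tool, the bowl is at (395,92) and the pointer dot at (108,246). Next I'll check the handle's yaw and refine the position.

Run:
```python
from h import *
np.set_printoptions(precision=2,suppress=True)
c=np.load('w1c.npy',allow_pickle=True).item();im=np.load('w1.npy');ct=eyes.get_calibration('top')
h=cv2.cvtColor(im,cv2.COLOR_RGB2HSV)
sub=h[195:245,305:340].astype(int)
m=((sub[...,0]>100)&(sub[...,0]<130)&(sub[...,1]>130)).astype(np.uint8)
for r in range(5,48,3): print(195+r,[f"{v}" for v in sub[r,6:30,2]*m[r,6:30]])
```

```text
200 ['0', '0', '0', '0', '0', '0', '0', '0', '0', '0', '0', '0', '0', '0', '0', '0', '0', '0', '0', '0', '0', '0', '0', '0']
203 ['0', '0', '0', '0', '0', '0', '0', '0', '0', '0', '0', '0', '0', '0', '0', '0', '0', '0', '0', '0', '0', '0', '0', '0']
206 ['0', '0', '0', '0', '0', '0', '0', '0', '0', '0', '0', '0', '0', '0', '0', '0', '0', '0', '0', '0', '0', '0', '0', '0']
209 ['0', '0', '0', '0', '0', '0', '0', '0', '0', '0', '0', '0', '0', '0', '0', '0', '0', '0', '0', '0', '0', '0', '0', '0']
212 ['0', '0', '0', '0', '0', '0', '0', '72', '65', '63', '64', '64', '66', '65', '66', '67', '65', '0', '0', '0', '0', '0', '0', '0']
215 ['0', '0', '0', '0', '0', '0', '0', '69', '64', '66', '65', '64', '65', '65', '65', '65', '65', '0', '0', '0', '0', '0', '0', '0']
218 ['0', '0', '0', '0', '0', '0', '77', '67', '64', '65', '65', '66', '64', '65', '63', '67', '66', '71', '0', '0', '0', '0', '0', '0']
221 ['0', '0', '0', '0', '0', '0', '72', '64', '64', '64', '66', '66', '66', '66', '64', '64', '65', '76', '0', '0', '0', '0', '0', '0']
224 ['0', '0', '0', '0', '0', '118', '114', '108', '99',
[... 232 characters left out ...]
0']
230 ['0', '0', '0', '0', '0', '157', '160', '159', '159', '158', '157', '160', '159', '158', '158', '157', '153', '0', '0', '0', '0', '0', '0', '0']
233 ['0', '0', '0', '0', '145', '157', '159', '160', '157', '159', '158', '160', '159', '158', '158', '158', '147', '0', '0', '0', '0', '0', '0', '0']
236 ['0', '0', '0', '0', '0', '153', '156', '156', '158', '158', '159', '159', '158', '158', '159', '153', '0', '0', '0', '0', '0', '0', '0', '0']
239 ['0', '0', '0', '0', '0', '0', '0', '0', '0', '0', '0', '0', '0', '0', '0', '0', '0', '0', '0', '0', '0', '0', '0', '0']
242 ['0', '0', '0', '0', '0', '0', '0', '0', '0', '0', '0', '0', '0', '0', '0', '0', '0', '0', '0', '0', '0', '0', '0', '0']
```

Request:
move_arm --pt "0 0 0 5.5" --pt "2 -1 0 0" --pt "0 0 20 0" --pt "0 0 30 0" --pt "0 0 30 0"

```text
t: 1.87
eef_pos: [476.9, -234.7, 239.6]
tcp_rot: [[1.0, 0.01, 0.002], [0.01, -1.0, -0.002], [0.002, 0.002, -1.0]]
contact_force: [-0.1, -0.4, -1.1]
finger_gap: 91.9
```

Request:
move_arm --pt "0 0 25 0" --pt "0 0 25 0" --pt "0 0 23 0" --pt "0 0 0 0" --pt "0 0 0 0"

```text
t: 2.28
eef_pos: [476.2, -234.3, 166.2]
tcp_rot: [[1.0, 0.008, -0.002], [0.008, -1.0, 0.001], [-0.002, -0.001, -1.0]]
contact_force: [0.4, 0.2, 0.0]
finger_gap: 91.5
```

Request:
move_arm --pt "0 0 0 0" --pt "0 0 0 0" --pt "0 0 0 0" --pt "0 0 0 0" --pt "0 0 0 0" --gripper 0

```text
t: 2.7
eef_pos: [476.8, -234.5, 167.5]
tcp_rot: [[1.0, 0.006, 0.001], [0.006, -1.0, -0.001], [0.001, 0.001, -1.0]]
contact_force: [-0.1, 0.1, -0.0]
finger_gap: 62.8
```

Request:
move_arm --pt "0 0 0 0" --pt "0 0 0 0" --pt "0 0 0 0" --pt "0 0 0 0" --pt "0 0 0 0"

```text
t: 3.12
eef_pos: [476.5, -234.4, 166.7]
tcp_rot: [[1.0, 0.006, -0.0], [0.006, -1.0, -0.0], [-0.0, 0.0, -1.0]]
contact_force: [-0.1, 0.1, 0.1]
finger_gap: 29.3
```

Request:
move_arm --pt "0 0 0 0" --pt "0 0 0 0" --pt "0 0 0 0" --pt "0 0 0 0" --pt "0 0 0 0"

```text
t: 3.53
eef_pos: [476.4, -233.7, 166.5]
tcp_rot: [[1.0, 0.006, -0.001], [0.006, -1.0, 0.001], [-0.001, -0.001, -1.0]]
contact_force: [0.4, 4.1, -0.7]
finger_gap: 11.6
```

Request:
move_arm --pt "0 0 0 0" --pt "0 0 0 0" --pt "0 0 0 0" --pt "0 0 0 0" --pt "0 0 -2 0"

```text
t: 3.95
eef_pos: [476.4, -233.8, 168.1]
tcp_rot: [[1.0, 0.006, -0.001], [0.006, -1.0, 0.001], [-0.001, -0.001, -1.0]]
contact_force: [0.6, 3.5, -3.6]
finger_gap: 11.8
```

Run:
```python
from h import *
np.set_printoptions(precision=2,suppress=True)
s=sensors.sense();print(s['t'],s['finger_gap'],s['contact_force'],s['wrist_torque'],s['eef_pos'])
```

```text
3.95 11.799920586949078 [ 0.56  3.49 -3.59] [ 1.1  -0.29 -0.07] [ 476.35 -233.78  168.14]
```

Request:
move_arm --pt "0 0 -8 0" --pt "0 0 -10 0" --pt "0 0 -12 0" --pt "0 0 -12 0" --pt "0 0 -12 0"

```text
t: 4.37
eef_pos: [476.7, -235.7, 224.9]
tcp_rot: [[1.0, 0.006, 0.002], [0.006, -1.0, -0.003], [0.002, 0.003, -1.0]]
contact_force: [0.3, -0.3, -1.0]
finger_gap: 11.6
```

Request:
move_arm --pt "0 0 -14 0" --pt "0 0 -14 0" --pt "0 0 -16 0" --pt "0 0 -16 0" --pt "0 0 -14 0"

```text
t: 4.78
eef_pos: [476.6, -235.6, 299.6]
tcp_rot: [[1.0, 0.005, 0.002], [0.005, -1.0, -0.004], [0.002, 0.004, -1.0]]
contact_force: [0.4, 0.3, -0.6]
finger_gap: 11.7
```

Request:
move_arm --pt "0 0 -10 0" --pt "0 0 0 0" --pt "0 0 0 0" --pt "0 0 0 0" --pt "0 0 0 0"

```text
t: 5.2
eef_pos: [476.2, -234.3, 305.8]
tcp_rot: [[1.0, 0.006, -0.002], [0.006, -1.0, 0.001], [-0.002, -0.001, -1.0]]
contact_force: [-0.1, -0.4, -0.9]
finger_gap: 12.0
```

Run:
```python
from h import *
np.set_printoptions(precision=2,suppress=True)
s=sensors.sense();print(s['t'],s['finger_gap'],s['contact_force'],s['wrist_torque'],s['eef_pos'])
R=np.array(s['tcp_rot']);g=np.array(s['eef_pos'])+6*R[:,2];tip=g-[0,0,145]
cs,cw=eyes.get_calibration('side'),eyes.get_calibration('wrist')
a=eyes.capture('side');b=eyes.capture('wrist');np.save('s2.npy',a);np.save('w2.npy',b)
np.save('w2c.npy',cw,allow_pickle=True)
p,q=proj(cs,tip),proj(cw,tip);print(p,q,tip)
def crop(im,p,w):
    u,v=np.clip(np.round(p).astype(int),w,[639-w,479-w]);print('org',u-w,v-w);return cv2.resize(im[v-w:v+w,u-w:u+w],(400,400),interpolation=2)
save('s2',np.hstack([crop(a,p-[0,40],80),crop(b,q,80)]))
```

```text
5.2 12.043758688884715 [-0.05 -0.37 -0.91] [-0.    0.03  0.  ] [ 476.17 -234.33  305.81]
[314.96 308.4 ] [323.36 228.8 ] [ 476.16 -234.32  154.81]
org 235 188
org 243 149
```

View pics/s2.png

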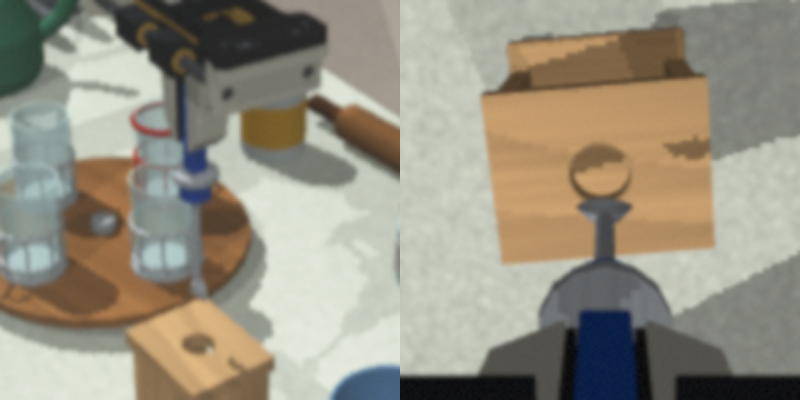

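Request:
move_arm --pt "15 8 0 0" --pt "28 15 0 0" --pt "35 18 0 0" --pt "31 16 0 0" --pt "18 10 0 0"

```text
t: 5.72
eef_pos: [606.0, -301.7, 305.1]
tcp_rot: [[1.0, 0.006, -0.001], [0.006, -1.0, 0.0], [-0.001, -0.0, -1.0]]
contact_force: [0.1, -0.1, -1.1]
finger_gap: 12.0
```

Request:
move_arm --pt "0 0 0 0" --pt "0 0 15 0" --pt "0 0 25 0" --pt "0 0 25 0" --pt "0 0 20 0"

```text
t: 6.13
eef_pos: [602.9, -300.0, 219.4]
tcp_rot: [[1.0, 0.006, -0.002], [0.006, -1.0, 0.001], [-0.002, -0.001, -1.0]]
contact_force: [-0.5, -0.3, -1.5]
finger_gap: 11.9
```

Run:
```python
from h import *
np.set_printoptions(precision=2,suppress=True)
s=sensors.sense();print(s['t'],s['finger_gap'],s['contact_force'],s['eef_pos'])
g=np.array(s['eef_pos'])+6*np.array(s['tcp_rot'])[:,2];tip=g-[0,0,145]
cs,cw=eyes.get_calibration('side'),eyes.get_calibration('wrist')
a=eyes.capture('side');b=eyes.capture('wrist')
p,q=proj(cs,tip),proj(cw,tip);print(p,q,tip)
def crop(im,p,w):
    u,v=np.clip(np.round(p).astype(int),w,[639-w,479-w]);print('org',u-w,v-w);return cv2.resize(im[v-w:v+w,u-w:u+w],(400,400),interpolation=2)
save('s3',np.hstack([crop(a,p-[0,10],60),crop(b,q,80)]))
```

```text
6.1333 11.899662304606798 [-0.46 -0.33 -1.51] [ 602.91 -300.04  219.43]
[393.15 343.3 ] [323.46 228.69] [ 602.89 -300.03   68.43]
org 333 273
org 243 149
```

View pics/s3.png

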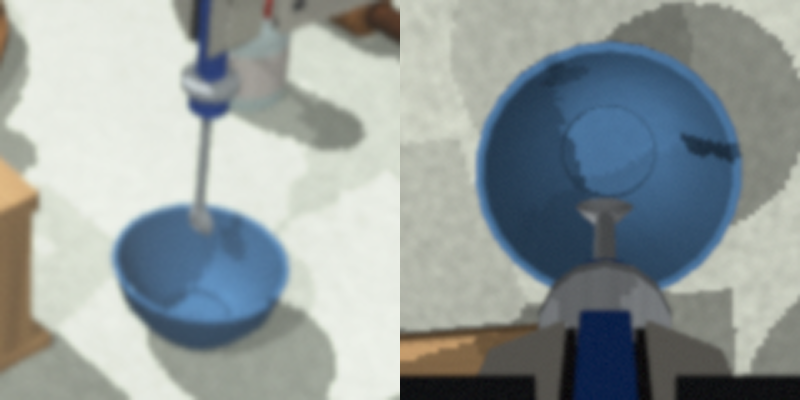

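Request:
move_arm --pt "0 0 16 0" --pt "0 0 16 0" --pt "0 0 13 0" --pt "0 0 0 0" --pt "0 0 0 0"

```text
t: 6.65
eef_pos: [603.9, -300.7, 177.6]
tcp_rot: [[1.0, 0.006, 0.0], [0.006, -1.0, -0.0], [0.0, 0.0, -1.0]]
contact_force: [-0.8, -0.7, 0.6]
finger_gap: 11.9
```

Request:
move_arm --pt "0 0 0 0" --pt "0 0 0 0" --pt "0 0 0 0" --pt "0 0 -15 0" --pt "0 0 -25 0"

```text
t: 7.07
eef_pos: [602.8, -300.0, 214.8]
tcp_rot: [[1.0, 0.006, -0.005], [0.006, -1.0, 0.003], [-0.005, -0.003, -1.0]]
contact_force: [-0.5, 0.8, -1.1]
finger_gap: 11.9
```

Request:
move_arm --pt "0 0 -30 0" --pt "0 0 -30 0" --pt "0 0 -25 0" --pt "0 0 -12 0" --pt "0 0 0 0"

```text
t: 7.48
eef_pos: [604.8, -301.2, 318.7]
tcp_rot: [[1.0, 0.006, 0.007], [0.006, -1.0, -0.005], [0.007, 0.005, -1.0]]
contact_force: [0.7, -0.5, -0.1]
finger_gap: 11.7
```

Request:
move_arm --pt "1 -20 0 0" --pt "1 -30 0 0" --pt "1 -35 0 0" --pt "1 -35 0 0" --pt "1 -35 0 0"

```text
t: 7.9
eef_pos: [607.4, -144.2, 312.5]
tcp_rot: [[1.0, 0.005, -0.002], [0.005, -1.0, 0.001], [-0.002, -0.001, -1.0]]
contact_force: [1.4, 0.1, -0.3]
finger_gap: 11.9
```

Request:
move_arm --pt "1 -35 0 0" --pt "1 -35 0 0" --pt "1 -35 0 0" --pt "1 -35 0 0" --pt "1 -35 0 0"

```text
t: 8.32
eef_pos: [611.4, 31.1, 312.7]
tcp_rot: [[1.0, 0.006, -0.001], [0.006, -1.0, 0.0], [-0.001, -0.0, -1.0]]
contact_force: [-0.1, -1.7, -0.8]
finger_gap: 11.7
```

Request:
move_arm --pt "2 -30 0 0" --pt "2 -20 0 0" --pt "2 -5 0 0" --pt "0 0 0 0" --pt "0 0 0 0"

```text
t: 8.73
eef_pos: [617.6, 83.9, 312.9]
tcp_rot: [[1.0, 0.006, -0.001], [0.006, -1.0, -0.001], [-0.001, 0.001, -1.0]]
contact_force: [-0.0, -0.8, -0.7]
finger_gap: 12.0
```

Run:
```python
from h import *
np.set_printoptions(precision=2,suppress=True)
s=sensors.sense();print(s['t'],s['finger_gap'],s['contact_force'],s['eef_pos'])
g=np.array(s['eef_pos'])+6*np.array(s['tcp_rot'])[:,2];tip=g-[0,0,145]
cs,cw=eyes.get_calibration('side'),eyes.get_calibration('wrist')
a=eyes.capture('side');b=eyes.capture('wrist')
p,q=proj(cs,tip),proj(cw,tip);print(p,q,tip,'rim proj',proj(cw,[616.8,85.3,120]))
np.save('w4.npy',b);np.save('w4c.npy',cw,allow_pickle=True)
save('s4',np.hstack([a[140:340,180:380].repeat(2,0).repeat(2,1),b[40:340,150:450][::1].repeat(4,0).repeat(4,1)[::3,::3]]))
```

```text
8.7333 11.981120179482028 [-0.   -0.85 -0.73] [617.59  83.88 312.9 ]
[300.85 218.36] [323.13 228.85] [617.58  83.88 161.9 ] rim proj [321.88 217.9 ]
```

View pics/s4.png

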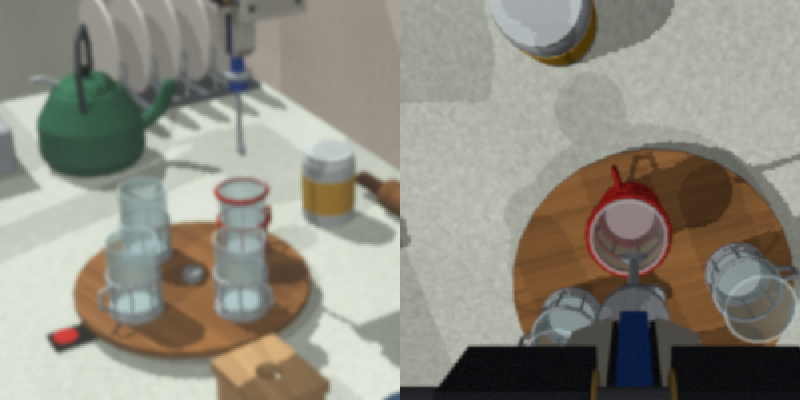

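Request:
move_arm --pt "0 -2 20 0" --pt "0 0 30 0" --pt "0 0 30 0" --pt "0 0 20 0" --pt "0 0 7 0"

```text
t: 9.25
eef_pos: [616.0, 84.8, 202.9]
tcp_rot: [[1.0, 0.004, -0.006], [0.004, -1.0, -0.0], [-0.006, 0.0, -1.0]]
contact_force: [0.1, 0.5, -0.2]
finger_gap: 11.6
```

```bash
cat > arc.py <<'E'
from h import *
import sys,json
a1,st=float(sys.argv[1]),float(sys.argv[2]);s=sensors.sense();R=np.array(s['tcp_rot'])
A=np.array([534,60.5]);p=np.array(s['eef_pos'])[:2];d=p-A;a0=np.degrees(np.arctan2(d[1],d[0]))%360;r0=np.hypot(*d)
print(s['t'],'pos',s['eef_pos'],'ang',a0,'r',r0,'F',s['contact_force'])
n=int(np.ceil(abs(a1-a0)/st));n=-(-n//5)*5
an=np.radians(np.linspace(a0,a1,n+1));rr=np.linspace(r0,85,n+1)
P=A+np.stack([rr*np.cos(an),rr*np.sin(an)],1)
C=np.round((P-P[0])@R[:2,:2],0);D=np.diff(C,axis=0).astype(int).tolist()
for i in range(0,n,5):print([x+[0,0] for x in D[i:i+5]])
E
python3 arc.py 150 4
```

```text
9.25 pos [616.03324453  84.80790541 202.89078115] ang 16.505490714586387 r 85.55891230220092 F [ 0.13170746  0.47275354 -0.19413887]
[[-2, -5, 0, 0], [-2, -6, 0, 0], [-2, -5, 0, 0], [-3, -5, 0, 0], [-3, -4, 0, 0]]
[[-4, -5, 0, 0], [-4, -4, 0, 0], [-4, -4, 0, 0], [-4, -4, 0, 0], [-4, -3, 0, 0]]
[[-5, -4, 0, 0], [-5, -2, 0, 0], [-5, -3, 0, 0], [-6, -2, 0, 0], [-5, -2, 0, 0]]
[[-5, -1, 0, 0], [-6, -1, 0, 0], [-6, -1, 0, 0], [-5, 0, 0, 0], [-6, 0, 0, 0]]
[[-6, 0, 0, 0], [-5, 1, 0, 0], [-6, 1, 0, 0], [-5, 2, 0, 0], [-6, 2, 0, 0]]
[[-5, 2, 0, 0], [-5, 3, 0, 0], [-5, 3, 0, 0], [-4, 3, 0, 0], [-5, 4, 0, 0]]
[[-4, 3, 0, 0], [-4, 4, 0, 0], [-3, 5, 0, 0], [-4, 4, 0, 0], [-3, 5, 0, 0]]
```

Request:
move_arm --pt "-1 -4 0 0" --pt "-2 -4 0 0" --pt "-2 -4 0 0" --pt "-2 -4 0 0" --pt "-2 -5 0 0"

```text
t: 9.67
eef_pos: [609.0, 107.6, 208.3]
tcp_rot: [[1.0, 0.006, 0.003], [0.006, -1.0, -0.001], [0.003, 0.001, -1.0]]
contact_force: [-0.1, 0.2, -0.2]
finger_gap: 12.0
```

Request:
move_arm --pt "-3 -4 0 0" --pt "-4 -5 0 0" --pt "-4 -4 0 0" --pt "-4 -4 0 0" --pt "-4 -4 0 0"

```text
t: 10.08
eef_pos: [588.8, 128.6, 206.7]
tcp_rot: [[1.0, 0.006, -0.0], [0.006, -1.0, -0.001], [-0.0, 0.001, -1.0]]
contact_force: [-0.8, -2.0, -0.2]
finger_gap: 11.9
```

```bash
python3 - <<'E'
from h import *
cw=eyes.get_calibration('wrist');b=eyes.capture('wrist');a=eyes.capture('side')
save('s5',np.hstack([a[140:340,180:380].repeat(2,0).repeat(2,1),b[40:340,150:450].repeat(4,0).repeat(4,1)[::3,::3]]))
E
python3 arc.py 150 4
```

```text
10.1833 pos [588.6670675  129.14353323 206.67490348] ang 51.466512107424634 r 87.75205366788389 F [ 0.17574509  0.18542124 -0.52653195]
[[-5, -4, 0, 0], [-5, -3, 0, 0], [-5, -3, 0, 0], [-6, -2, 0, 0], [-5, -2, 0, 0]]
[[-6, -2, 0, 0], [-6, -1, 0, 0], [-6, -1, 0, 0], [-6, 0, 0, 0], [-6, 0, 0, 0]]
[[-6, 0, 0, 0], [-6, 1, 0, 0], [-6, 1, 0, 0], [-5, 2, 0, 0], [-6, 1, 0, 0]]
[[-5, 3, 0, 0], [-6, 3, 0, 0], [-5, 3, 0, 0], [-4, 3, 0, 0], [-5, 4, 0, 0]]
[[-4, 4, 0, 0], [-4, 4, 0, 0], [-4, 5, 0, 0], [-3, 4, 0, 0], [-3, 5, 0, 0]]
```

View pics/s5.png

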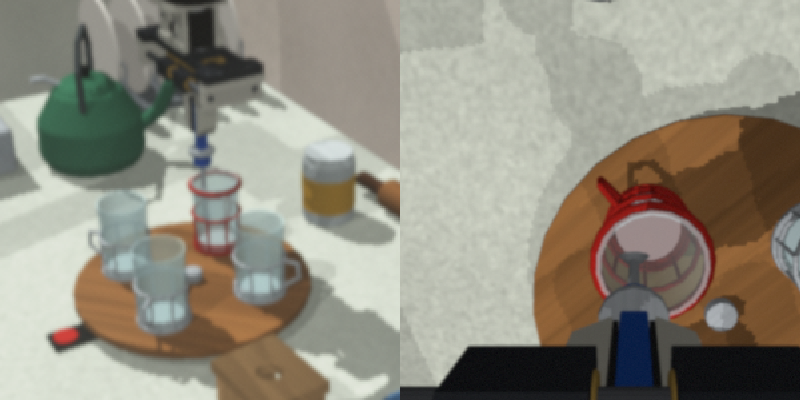

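The tip is inside the red glass and the table is following, so I'll continue the arc.

Request:
move_arm --pt "-4 -4 0 0" --pt "-5 -3 0 0" --pt "-5 -3 0 0" --pt "-5 -2 0 0" --pt "-5 -2 0 0"

```text
t: 10.6
eef_pos: [564.8, 142.3, 206.6]
tcp_rot: [[1.0, 0.006, -0.0], [0.006, -1.0, -0.0], [-0.0, 0.0, -1.0]]
contact_force: [-0.7, -0.7, -0.8]
finger_gap: 12.0
```

Request:
move_arm --pt "-6 -2 0 0" --pt "-6 -1 0 0" --pt "-6 -1 0 0" --pt "-6 0 0 0" --pt "-6 0 0 0"

```text
t: 11.02
eef_pos: [534.8, 146.1, 206.8]
tcp_rot: [[1.0, 0.006, 0.0], [0.006, -1.0, 0.0], [0.0, -0.0, -1.0]]
contact_force: [1.5, -0.6, -0.5]
finger_gap: 11.7
```

Request:
move_arm --pt "-6 0 0 0" --pt "-6 1 0 0" --pt "-6 1 0 0" --pt "-5 2 0 0" --pt "-6 1 0 0"

```text
t: 11.43
eef_pos: [506.1, 140.6, 206.8]
tcp_rot: [[1.0, 0.006, 0.0], [0.006, -1.0, 0.0], [0.0, -0.0, -1.0]]
contact_force: [1.0, -0.5, -0.6]
finger_gap: 11.7
```

Request:
move_arm --pt "-5 3 0 0" --pt "-6 3 0 0" --pt "-5 3 0 0" --pt "-4 3 0 0" --pt "-4 4 0 0"

```text
t: 11.85
eef_pos: [482.1, 124.5, 206.7]
tcp_rot: [[1.0, 0.006, 0.0], [0.006, -1.0, 0.0], [0.0, -0.0, -1.0]]
contact_force: [0.6, 1.2, -0.3]
finger_gap: 11.7
```

```bash
cat > look.py <<'E'
from h import *
import sys
n=sys.argv[1];cs=eyes.get_calibration('side');ct=eyes.get_calibration('top')
cw=eyes.get_calibration('wrist');b=eyes.capture('wrist');a=eyes.capture('side');t=eyes.capture('top')
for k,v in dict(w=b,s=a,t=t).items():np.save(f'{n}{k}.npy',v)
np.save(n+'wc.npy',cw,allow_pickle=True)
save(n,np.hstack([cv2.resize(t[190:340,230:380],(400,400),interpolation=2),b[40:340,150:450].repeat(4,0).repeat(4,1)[::3,::3]]))
E
python3 look.py s6; python3 arc.py 175 4
```

```text
12.0 pos [482.13395445 124.25866425 206.6750411 ] ang 129.1274739982228 r 82.19035191523288 F [-0.16264191  0.22010358 -0.68747093]
[[-3, 3, 0, 0], [-4, 3, 0, 0], [-3, 3, 0, 0], [-3, 3, 0, 0], [-3, 3, 0, 0]]
[[-2, 4, 0, 0], [-3, 4, 0, 0], [-2, 3, 0, 0], [-2, 4, 0, 0], [-2, 4, 0, 0]]
[[-2, 5, 0, 0], [-1, 4, 0, 0], [-1, 4, 0, 0], [-1, 5, 0, 0], [-1, 4, 0, 0]]
```

View pics/s6.png

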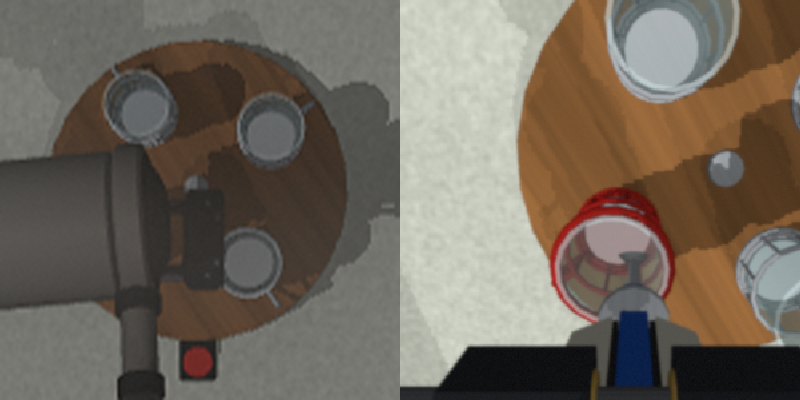

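```bash
cat > ang.py <<'E'
from h import *
# plain glasses order: opposite(180), others given with offset deg relative to red
def ang(obs,ct):
    P=[(onz(ct,u,v,120)[:2],o) for u,v,o in obs]
    A=np.array([[1,0,np.cos(np.radians(o)),-np.sin(np.radians(o))] for _,o in P]);B=np.array([[0,1,np.sin(np.radians(o)),np.cos(np.radians(o))] for _,o in P])
    x=np.linalg.lstsq(np.vstack([A,B]),np.r_[[p[0] for p,_ in P],[p[1] for p,_ in P]],rcond=None)[0]
    return x[:2],np.hypot(*x[2:]),np.degrees(np.arctan2(x[3],x[2])),np.abs(np.vstack([A,B])@x-np.r_[[p[0] for p,_ in P],[p[1] for p,_ in P]]).max()
E
python3 - <<'E'
from ang import *
ct=eyes.get_calibration('top')
print(ang([(292,222.8,0),(337,249,-90),(267,268,90),(312,293,180)],ct))
S=400/150
c=lambda x,y,o:(230+x/S,190+y/S,o)
# red now on +y side, near front-left: ccw order (image: +x up,+y left)
print(ang([c(139,104,-90),c(271,130,180),c(249,264,90)],ct))
cw=np.load('s6wc.npy',allow_pickle=True).item();print('red wrist',onz(cw,309,232,120))
d=np.array(onz(ct,303.8,325.2,8))[:2];print('dot',d)
# side+wrist dot estimate
w=np.load('w1.npy');cw=np.load('w1c.npy',allow_pickle=True).item()
h=cv2.cvtColor(w,cv2.COLOR_RGB2HSV);m=((h[...,0]<8)|(h[...,0]>172))&(h[...,1]>150);m[:230]=0;m[265:]=0;m[:,:90]=0;m[:,130:]=0
ys,xs=np.nonzero(m);print(xs.mean(),ys.mean(),tri([ray(cw,xs.mean(),ys.mean()),ray(ct,303.8,325.2)]))
E
```

```text
(array([534.2791268 ,  60.49137523]), np.float64(84.3832470776437), np.float64(16.216226229873076), np.float64(1.8823183184256322))
(array([532.17833557,  59.62813302]), np.float64(83.9757828786376), np.float64(125.2264806680834), np.float64(1.094012684225322))
red wrist [498.60136053 134.02737033 120.        ]
dot [373.02294521  59.61662074]
108.303125 245.29375 (array([372.35639659,  59.38317505,   6.38168606]), [np.float64(0.6319830375400527), np.float64(0.6319830375400052)])
```

Request:
move_arm --pt "-3 3 0 0" --pt "-4 3 0 0" --pt "-3 3 0 0" --pt "-3 3 0 0" --pt "-3 3 0 0"

```text
t: 12.42
eef_pos: [466.3, 109.3, 206.7]
tcp_rot: [[1.0, 0.006, 0.0], [0.006, -1.0, -0.0], [0.0, 0.0, -1.0]]
contact_force: [1.3, 0.3, -0.2]
finger_gap: 11.7
```

Request:
move_arm --pt "-2 4 0 0" --pt "-3 4 0 0" --pt "-2 3 0 0" --pt "-2 4 0 0" --pt "-2 4 0 0"

```text
t: 12.83
eef_pos: [455.5, 90.1, 206.7]
tcp_rot: [[1.0, 0.006, 0.0], [0.006, -1.0, -0.0], [0.0, 0.0, -1.0]]
contact_force: [1.3, 0.6, -0.7]
finger_gap: 12.0
```

Request:
move_arm --pt "-2 3 0 0" --pt "-1 3 0 0" --pt "-1 2 0 0" --pt "0 0 0 0" --pt "0 0 0 0"

```text
t: 13.25
eef_pos: [451.7, 82.3, 206.7]
tcp_rot: [[1.0, 0.005, -0.0], [0.005, -1.0, -0.0], [-0.0, 0.0, -1.0]]
contact_force: [-0.7, -0.3, -0.9]
finger_gap: 11.8
```

```bash
python3 look.py s7; python3 arc.py 185 2
python3 - <<'E'
import cv2
a=cv2.imread('pics/s7.png')
import numpy as np
t=np.load('s7t.npy')[195:325,240:370,::-1];w=np.load('s7w.npy')[100:350,190:440,::-1]
cv2.imwrite('pics/s7b.png',np.hstack([cv2.convertScaleAbs(cv2.resize(t,(400,400),interpolation=2),alpha=1.4),cv2.resize(w,(400,400),interpolation=2)]))
E
```

```text
13.4 pos [451.74272355  82.5180377  206.65282698] ang 165.01477489400256 r 85.15311805077285 F [ 0.32116731 -0.90004515 -1.34011887]
[[-1, 3, 0, 0], [0, 3, 0, 0], [-1, 3, 0, 0], [0, 3, 0, 0], [-1, 3, 0, 0]]
[[0, 3, 0, 0], [0, 3, 0, 0], [0, 2, 0, 0], [0, 3, 0, 0], [0, 3, 0, 0]]
```

View pics/s7b.png

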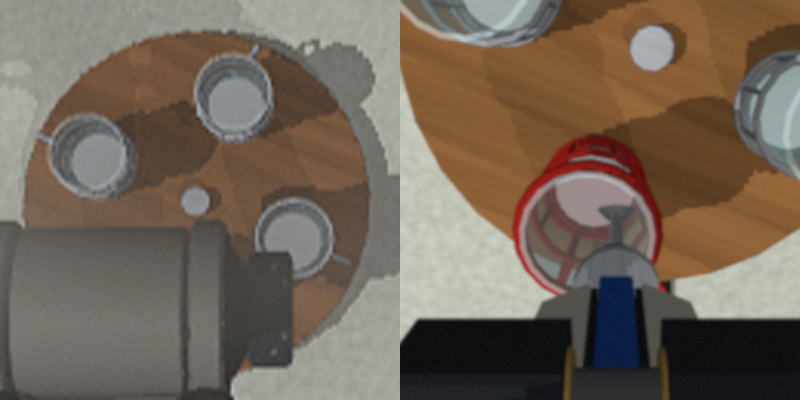

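Run:
```python
from ang import *
ct=eyes.get_calibration('top')
S=400/130
c=lambda x,y,o:(240+x/S,195+y/S,o)
print(ang([c(233.5,92,180),c(87.5,152.5,-90),c(295,237,90)],ct))
t=cv2.resize(np.load('s7t.npy')[195:325,240:370],None,fx=4,fy=4,interpolation=2)
g=cv2.cvtColor(t,cv2.COLOR_RGB2GRAY)
C=cv2.HoughCircles(cv2.convertScaleAbs(g,alpha=1.5),cv2.HOUGH_GRADIENT_ALT,1,40,param1=150,param2=.6,minRadius=40,maxRadius=56);print(C)
cw=np.load('s7wc.npy',allow_pickle=True).item()
# red rim ellipse in wrist: outer left 514,right 661,top 170,bottom ~300 in crop (x-400)
for v in(232,236,240):print('red',onz(cw,190+(587.5-400)/1.6,100+v/1.6,120))
h=cv2.cvtColor(np.load('s7w.npy'),cv2.COLOR_RGB2HSV);m=(((h[...,0]<8)|(h[...,0]>172))&(h[...,1]>130)).astype(np.uint8);m[:190]=0
```

```text
(array([533.68955812,  60.38270819]), np.float64(84.52817281412035), np.float64(158.34337029984403), np.float64(0.20596109031214382))
[[[116.       200.        50.800434]
  [386.       311.        46.81721 ]
  [302.       124.        51.375553]
  [302.       124.        44.512047]
  [116.       200.        43.129993]]]
red [458.76303373  93.16530085 120.        ]
red [456.92976829  93.18380502 120.        ]
red [455.08766924  93.20239834 120.        ]
```

Request:
move_arm --pt "-1 2 0 0" --pt "0 2 0 0" --pt "-1 2 0 0" --pt "0 2 0 0" --pt "-1 2 0 0"

```text
t: 13.82
eef_pos: [449.1, 72.2, 206.8]
tcp_rot: [[1.0, 0.006, 0.001], [0.006, -1.0, -0.0], [0.001, 0.0, -1.0]]
contact_force: [1.6, 1.3, -0.9]
finger_gap: 11.9
```

Request:
move_arm --pt "0 2 0 0" --pt "0 2 0 0" --pt "-1 2 0 0" --pt "0 2 0 0" --pt "0 2 0 0"

```text
t: 14.23
eef_pos: [447.8, 62.2, 206.7]
tcp_rot: [[1.0, 0.006, -0.0], [0.006, -1.0, -0.0], [-0.0, 0.0, -1.0]]
contact_force: [1.6, 0.2, -0.7]
finger_gap: 11.6
```

Request:
move_arm --pt "0 2 0 0" --pt "0 1 0 0" --pt "0 1 0 0" --pt "0 1 0 0" --pt "0 1 0 0"

```text
t: 14.65
eef_pos: [448.0, 56.4, 206.7]
tcp_rot: [[1.0, 0.006, 0.0], [0.006, -1.0, -0.0], [0.0, 0.0, -1.0]]
contact_force: [0.6, 1.4, -1.2]
finger_gap: 12.0
```

```bash
cat > meas.py <<'E'
from ang import *
import sys
ct=eyes.get_calibration('top');np.set_printoptions(precision=1,suppress=True)
t0=eyes.capture('top');np.save('mt.npy',t0)
s=sensors.sense();print(s['t'],s['eef_pos'],s['contact_force'],s['wrist_torque'])
g=cv2.convertScaleAbs(cv2.cvtColor(cv2.resize(t0[195:325,240:370],None,fx=4,fy=4,interpolation=2),cv2.COLOR_RGB2GRAY),alpha=1.5)
C=cv2.HoughCircles(g,cv2.HOUGH_GRADIENT_ALT,1,10,param1=150,param2=.5,minRadius=42,maxRadius=56)
C=C[0] if C is not None else []
A=np.array([533.7,60.4])
for x,y,r in C:
    p=onz(ct,240+(x-1.5)/4,195+(y-1.5)/4,120)[:2]-A;print(r,p,np.hypot(*p),np.degrees(np.arctan2(p[1],p[0])))
E
python3 meas.py
python3 - <<'E'
import cv2,numpy as np
from h import *
w=eyes.capture('wrist')[100:350,190:440,::-1];t=np.load('mt.npy')[195:325,240:370,::-1]
cv2.imwrite('pics/s8.png',np.hstack([cv2.convertScaleAbs(cv2.resize(t,(400,400),interpolation=2),alpha=1.4),cv2.resize(w,(400,400),interpolation=2)]))
E
```

```text
14.7 [447.9  56.3 206.7] [-0.3  0.4 -1.4] [ 0.  -0.1  0. ]
48.88661 [ -4.7 -83.7] 83.84346938123483 -93.22553807724226
48.425537 [ 8.9 85.8] 86.29535046109146 84.06357608030349
49.50766 [84.1 -6. ] 84.31102255123432 -4.074580674044302
```

View pics/s8.png

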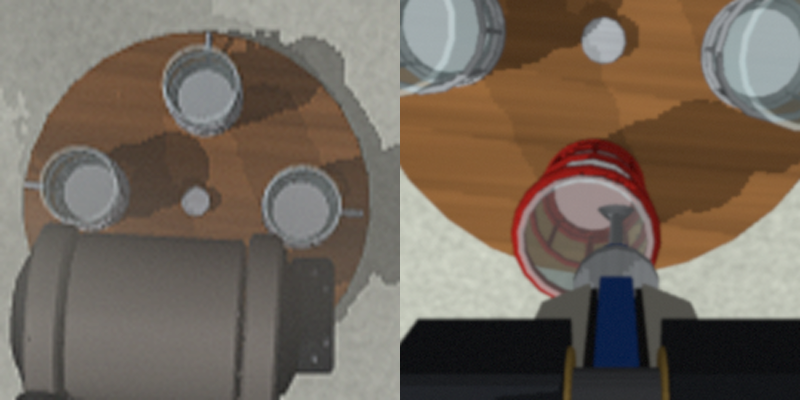

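Request:
move_arm --pt "0 1 0 0" --pt "0 1 0 0" --pt "0 1 0 0" --pt "0 1 0 0" --pt "0 1 0 0"

```text
t: 15.17
eef_pos: [448.0, 51.4, 206.7]
tcp_rot: [[1.0, 0.006, 0.0], [0.006, -1.0, -0.0], [0.0, 0.0, -1.0]]
contact_force: [1.3, 1.4, -0.6]
finger_gap: 11.5
```

Request:
move_arm --pt "0 1 0 0" --pt "0 0 0 0" --pt "0 0 0 0" --pt "0 0 0 0" --pt "0 0 0 0"

```text
t: 15.58
eef_pos: [447.7, 50.4, 206.6]
tcp_rot: [[1.0, 0.006, -0.0], [0.006, -1.0, -0.0], [-0.0, 0.0, -1.0]]
contact_force: [-0.9, -0.6, -0.8]
finger_gap: 11.9
```

```bash
python3 meas.py
python3 - <<'E'
import cv2,numpy as np
from h import *
cs=eyes.get_calibration('side');cw=eyes.get_calibration('wrist')
a=eyes.capture('side');w0=eyes.capture('wrist');w=w0[100:350,190:440,::-1];t=np.load('mt.npy')[195:325,240:370,::-1]
print('side: red expected at front',proj(cs,[448.7,60,120]),'wrist',proj(cw,[448.7,60,120]))
np.save('s9s.npy',a);np.save('s9w.npy',w0);np.save('s9wc.npy',cw,allow_pickle=True)
cv2.imwrite('pics/s9.png',np.hstack([cv2.resize(a[200:350,200:350,::-1],(400,400),interpolation=2),cv2.resize(w,(400,400),interpolation=2)]))
E
```

```text
15.6333 [447.8  50.4 206.6] [ 0.3 -0.3 -1.3] [ 0.1  0.  -0. ]
49.340874 [ -1.3 -82.5] 82.54149732234686 -90.86932497157079
48.43177 [ 2.  83.9] 83.94556626602396 88.6541725040998
48.34625 [82.2  3.3] 82.31780827673062 2.327451674027199
47.042126 [69.9 -5.6] 70.16768084926885 -4.583361953150101
side: red expected at front [239.40354222 256.94567629] wrist [309.10305338 253.38740317]
```

View pics/s9.png

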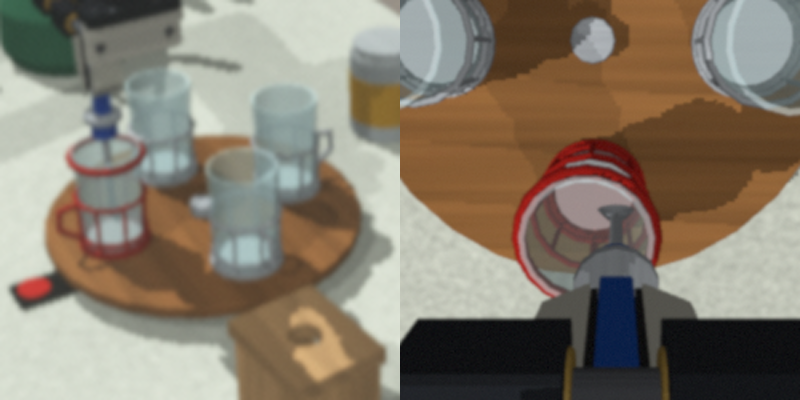

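Request:
move_arm --pt "0 0.4 0 0" --pt "0 0.4 0 0" --pt "0 0.4 0 0" --pt "0 0 0 0" --pt "0 0 0 0"

```text
t: 16.15
eef_pos: [447.9, 49.2, 206.7]
tcp_rot: [[1.0, 0.006, 0.0], [0.006, -1.0, -0.0], [0.0, 0.0, -1.0]]
contact_force: [1.4, 0.3, -0.8]
finger_gap: 12.1
```

Run:
```python
from h import *
np.set_printoptions(precision=2,suppress=True)
F=[];W=[]
for i in range(12):
    w=eyes.capture('wrist');s=sensors.sense();F.append(s['contact_force']);W.append(s['wrist_torque'])
print(np.mean(F,0),np.std(F,0),np.mean(W,0),np.std(W,0),s['t'],s['eef_pos'])
cs,cw,ct=[eyes.get_calibration(n) for n in('side','wrist','top')];a=eyes.capture('side')
# red ring: side view mask centre columns near rim, wrist mask extremes
def red(im):
    h=cv2.cvtColor(im,cv2.COLOR_RGB2HSV);return ((h[...,0]<8)|(h[...,0]>172))&(h[...,1]>110)&(h[...,2]>60)
m=red(w)[205:255,240:345];
for r in (5,15,25,35):
    x=np.nonzero(m[r])[0];print('wrist row',205+r,240+x.min(),240+x.max(),(480+x.min()+x.max())/2)
    p=onz(cw,240+(x.min()+x.max())/2,205+r,120);print(p)
m=red(a)[245:270,218:262];ys,xs=np.nonzero(m);print('side rim x',218+xs.min(),218+xs.max(),'y',245+ys.min(),245+ys.max(),proj(cs,[449,59.8,120]))
```

```text
[-0.02  0.19 -0.95] [0.34 0.4  0.44] [ 0.13 -0.01  0.  ] [0.03 0.03 0.02] 16.75 [447.93  49.23 206.7 ]
wrist row 210 278 341 309.5
[479.84  58.33 120.  ]
wrist row 220 269 344 306.5
[472.91  60.41 120.  ]
wrist row 230 263 344 303.5
[465.85  62.53 120.  ]
wrist row 240 260 264 262.0
[458.5   91.21 120.  ]
side rim x 226 247 y 260 265 [239.56 256.95]
```

Run:
```python
from ang import *
np.set_printoptions(precision=2,suppress=True)
ct=eyes.get_calibration('top');t0=np.mean([eyes.capture('top') for _ in range(4)],0).astype(np.uint8)
def est(t0):
    B={180:[],-90:[],90:[]}
    for k in(3,4,5,6):
      for al in(1.,1.5,2.):
       for p1 in(80,150,250):
        g=cv2.convertScaleAbs(cv2.cvtColor(cv2.resize(t0[195:325,240:370],None,fx=k,fy=k,interpolation=2),cv2.COLOR_RGB2GRAY),alpha=al)
        C=cv2.HoughCircles(g,cv2.HOUGH_GRADIENT_ALT,1,5,param1=p1,param2=.5,minRadius=int(11.5*k),maxRadius=int(13.2*k))
        for x,y,r in (C[0] if C is not None else []):
            u,v=240+(x+.5)/k-.5,195+(y+.5)/k-.5;p=onz(ct,u,v,120)[:2]-[533.7,60.4];a=np.degrees(np.arctan2(p[1],p[0]))
            if 79<np.hypot(*p)<90:
                o=180 if abs(a)<30 else (-90 if a>0 else 90);B[o].append((u,v))
    o=[(*np.median(b,0),k) for k,b in B.items()]
    print({k:len(b) for k,b in B.items()},ang(o,ct))
est(np.load('s7t.npy'));est(t0)
s=sensors.sense();print(s['t'],s['eef_pos'],s['finger_gap'])
```

```text
{180: 45, -90: 37, 90: 36} (array([534.21,  61.58]), np.float64(83.97972532739743), np.float64(157.90391259437823), np.float64(0.2735678483401145))
{180: 36, -90: 23, 90: 37} (array([534.27,  62.26]), np.float64(84.13896112709745), np.float64(-179.59602317851002), np.float64(1.2101834469548294))
17.0 [447.93  49.26 206.7 ] 11.654896827586075
```

```bash
python3 -c "
from h import *
print(workorder.close_job())"
```

```text
the job is handed in; nothing more can be done
None
```

I finished the task and handed the job in at about t = 17 s. I lifted the spoon clear of its stand and dipped its tip into the bowl to about 24 mm below the rim. I then lowered it into the red-holder glass and pushed the turntable about 164° with the spoon alone. The arm is still holding the spoon, with its tip inside the glass and resting lightly on the wall.

**Final angle:** the top view puts the red glass at 180.4°, against 180.3° for the pointer. The worst residual in that fit was 1.2 mm. Just before a last 1.2 mm nudge, the side view put the glass within about 1 px of its place and the wrist view within about 1 mm.

**Push on the glass:** the wrist torque was 0.13 N m, where it was about 0 in free air, which suggests a push of roughly 0.4 N. The direct force reading was only 0.2 N with noise of about 0.4 N, so it neither confirms nor rules out that push.

**Checks that disagreed or fell short:**
- Single circle detections of the glass rims differed by up to about 3.5°, so I used the median of many for the final angle.
- A mid-way wrist reading, made by eye, gave 115–119° where the top view gave 125°. I went with the top view.
- The last red-mask rows in the wrist and side pictures were cut off by the spoon and gripper, so I did not use them.

No contact showed with the stand, bowl or bystanders in the pictures I viewed, and the measured force stayed under about 6 N. I did not take a final full-scene picture. I viewed 12 pictures, two over the budget of 10.

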